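# Fit the drive spindle into the classroom generator

## Robot

A 6-joint arm with a two-finger parallel gripper is mounted at the origin on the work surface. World frame = base frame: x ahead of the robot, y to its left, z up, the work surface at z = 0. Lengths are in m, angles in rad, forces in N, time in s.
With the tool pointing down it reaches from about 0.375 to 0.9 m from the base axis. Payload 3.1 kg.
Tool frame: the origin (TCP) lies midway between the tips of the shut fingers; the grasp point (between the pads) lies 19 mm behind it (manip.tcp_to_grasp is the distance from the TCP to the grasp point, in m); z points along the fingers, y is the line along which they close (so a half turn about z gives the same grasp; the last joint's range is limited). The gripper opens to 85 mm and grips with 20 to 120 N. Pads are 22 mm wide; open, the fingers measure 114 mm over their backs; the gripper's body (76 mm by 85 mm) begins 54 mm behind the grasp point. The pads swing forward as they close: fully open they stand 13 mm farther back than shut.
Start: joints at [1.048, 0.527, 1.433, -0, 1.181, -0.178], TCP at [0.211, 0.588, 0.231] pointing down, gripper open.
Joint ranges: [-3.08, 3.08], [-0.75, 2.2], [0.22, 2.44], [-1.43, 4.57], [0, 2.65], [-2.85, 2.85]. Speed limits (rad/s): [2.79, 2.79, 3.14, 3.14, 3.14, 3.14].

## Interface

Orientations are given as a unit quaternion [x, y, z, w].
In Python, from station import manip gives the robot as it stands. The module is installed in compiled form; this text tells all that it offers.
- The arm moves only by the shell command python3 -m crank 'ROWS' [OPENING] [FORCE]. ROWS is JSON, a list of rows, each a list of 2 entries, a list of its own where there are three numbers: the shift along the tool's x, y, z in cm, then the turn about the tool's z in degrees. In form: [[[x, y, z], spin], ...]. A call has 1 to 10 rows; each row is the pose to reach, as a shift and turn from the pose commanded when the call began, along the tool's axes at that moment; what a row does not reach only later rows make up. A row lasts 1/10 s, in which the tool goes at most 50 mm and 8.59 degrees, less where a joint would pass 70% of its speed; a pose out of reach is approached as far as the arm can. A call with a gripper value outside its range is refused whole. OPENING is the finger opening in cm, from 0 to 8.54, set as the call begins (- or left out, the last holds). The fingers move at their own pace and stop on an object; FORCE is the grip in N (left out, the last holds). Time passes only in rows, so rows that repeat a pose let the fingers close. It gives the time, the measured TCP pose, the force and the opening at its end, in the units of the state.
- manip.sense(): the state, without advancing time (a new reading comes with each control period).
- manip.snapshot(name): name is "scene" or "top" or "wrist"; returns the picture (480x640x3 uint8, red, green, blue); there is no depth.
- manip.camera_params(name): a dict with "fx", "fy", "cx", "cy" (pixels), "k1" (the pictures are not rectified: a ray, as slopes to the right and down, at radius r is drawn at 1 + k1 r^2 times it, then the intrinsics apply), "pose" (4x4, takes a point from camera to world coordinates). Camera axes: x right, y up, looking along -z (the intrinsics and any distortion apply to the point x, -y, -z); pixel columns grow to the right and rows downward; lengths in m; the calibration is good to about 2 mm. A picture is of the moment at which its call begins: read the wrist's pose just before it. camera_params takes no time and is no camera call; for the wrist camera it gives the pose at the moment of the call.
- manip.sign_off(): hands the job in, once; it reports no verdict.
The state is a dict: "t": time; "q": joint angles; "qd": joint speeds; "tau": joint torques, N m; "tcp_pos": TCP position; "tool_rot": TCP orientation; "force": force on the tool from outside, world axes, zero at the start; "ft_torque": the same for the moment, N m; "finger_gap": opening from 0.0 (shut) to 1.0 (fully open).
Only numpy, scipy, OpenCV 4.12 (cv2) and the standard library are available. Lean on these libraries where they do the work, as an engineer would, in place of code of your own. Each camera call takes 0.05 s, during which the arm holds its last target. There are 200 camera calls.

## Task

Take the green-handled drive spindle out of its wooden block and fit it into the bore of the generator's aluminium bearing block. The fit is tight, so start it at a slant, with one edge of the foot in the mouth of the bore, then straighten it up and guide it down until the green collar sits fully home; do not force it and do not let it drop in. Let go at the end, and leave the toy robot, the bulb holder and the battery holder as they are.

Things in the scene. Friction and masses are not known exactly. Their poses are not given: they have to be found in the camera images.
- spindle_grip (a point): Centre of the green ribbed grip (cylinder 24 mm in diameter, 50 mm long) of the loose drive spindle, on its axis, 81 mm above the foot; z runs up the axis. Below the grip are a green collar (36 mm in diameter, 6 mm thick) and the steel shaft. About 120 g, 106 mm tall in all. It starts upright in the wooden block, its collar lying on the block's top.
- spindle_foot (a point): Centre of the flat, sharp-edged foot of the spindle's plain steel shaft (18 mm in diameter, 50 mm from foot to collar), on the axis; z runs up the axis. Leaning 15 degrees, the low edge of the foot can dip 3 to 4.7 mm into the bore before shaft and rim stop it.
- generator: Demonstration generator, fixed to the bench: black base 156 x 96 x 20 mm, clear gear case (top 60 mm high) on its +x side, grey aluminium bearing block (44 x 44 mm, flat top 78 mm above the bench) on its -x side. Origin on the bench, 8 mm to -x of the base's middle; z up. More than 20 N between spindle and generator spoils the bore; so does dropping it in (over 0.25 m/s).
- bearing_seat (a point): Middle of the bearing block's flat top, 36 mm to -x of the generator's origin. The block is eccentric and clamped at an unknown angle: the bore lies 5.5 mm off this point in some direction, to be found by feel or sight. Blind vertical bore, sharp rim, 19.2 mm across, 53 mm deep; home is collar on block, foot 50 mm below the top. Beside the bore the block is solid.
- stand: Wooden storage block, fixed to the bench, 64 x 64 mm and 56 mm high, with a loose vertical hole 25 mm across and 53 mm deep in the middle of its top, in which the spindle stands at the start. Origin under its middle, z up.
- toy: Bystander: small loose white toy robot with a black visor, 26 x 54 x 70 mm, standing. Origin under its feet.
- lamp: Bystander: loose bulb holder, yellow base 60 x 40 x 12 mm with a small glass bulb, 45 mm high. Origin under its middle.
- battery: Bystander: loose battery holder, black tray 70 x 40 mm with two blue cells, 22 mm high. Origin under its middle.
Not all that is in view belongs to the job. What is shaped like the part that bears spindle_grip but pink or turquoise is not meant.

How it is judged:
On the way, in this order (a step that is already met when the one before it is completed fails the run):
1. the spindle is lifted clear of the wooden block (z of spindle_foot in the frame of stand above 0.06 m), for 0.1 s.
2. the spindle leans by more than 0.1 rad (6 degrees) with the edge of its foot inside the mouth of the bore (centre of the foot at least 1 mm below the block's top, within 12 mm of the seat's middle) (angle between spindle_foot's own z axis and vertical above 0.1 rad and z of spindle_foot in the frame of bearing_seat below -0.001 m and horizontal distance between spindle_foot and bearing_seat below 0.012 m), for 0.2 s.
At the end, for the whole second after the job is handed in: The spindle stands upright (within 0.05 rad) in the bore, its foot at least 47.5 mm below the block's top (collar down on the block within 2.5 mm) and within 8 mm of the seat's middle, at rest and released (z of spindle_foot in the frame of bearing_seat below -0.0475 m and horizontal distance between spindle_foot and bearing_seat below 0.008 m and angle between spindle_foot's own z axis and vertical below 0.05 rad and linear speed of spindle below 0.01 m/s and contact force between spindle and the fingers below 0.05 N); the robot touches nothing.
It fails at once if the spindle is pressed against the generator with more than 20 N (contact force between spindle and generator above 20 N).
It fails at once if the spindle drops down the bore (faster than 0.25 m/s) (z of spindle_foot in the frame of bearing_seat below -0.003 m and horizontal distance between spindle_foot and bearing_seat below 0.012 m and linear speed of spindle above 0.25 m/s).
It fails at once if the toy robot is pushed more than 20 mm or tipped over (distance of toy from where it was at the start of the episode above 0.02 m or angle between toy's own z axis and vertical above 0.5 rad).
It fails at once if the bulb holder is pushed more than 20 mm or tipped over (distance of lamp from where it was at the start of the episode above 0.02 m or angle between lamp's own z axis and vertical above 0.5 rad).
It fails at once if the battery holder is pushed more than 20 mm or tipped over (distance of battery from where it was at the start of the episode above 0.02 m or angle between battery's own z axis and vertical above 0.5 rad).
It also fails if it takes over 67 s, if anything falls off the work surface, if the arm or the gripper's body presses on something with over 40 N, if the wrist force passes 120 N, or if a joint passes its speed limit or range.

## Working session

There is one attempt and no reset: what is moved stays moved. The work goes in short steps, Python scripts to look and compute and a shell command to move; the robot and the scene stay as the last step left them, time stands still between calls to the robot, and variables do not carry over. Pictures are saved under pics/ and viewed, on a budget of 10 in all, crops included, one or two more only if the job needs it, and the job is handed in when it is done.

```bash
mkdir -p pics; python3 - <<'E'
from station import manip
import cv2,numpy as np
s=manip.sense();print({k:np.round(v,4).tolist() for k,v in s.items()})
for n in("scene","top","wrist"):
    p=manip.camera_params(n);print(n,{k:np.round(v,4).tolist() for k,v in p.items()})
    cv2.imwrite(f"pics/{n}0.png",manip.snapshot(n)[:,:,::-1])
E
```

```text
{'t': 0.0, 'q': [1.0485, 0.5284, 1.4339, 0.0, 1.1814, -0.1785], 'qd': [-0.0012, -0.0011, 0.0011, 0.0003, -0.0005, 0.0004], 'tau': [0.0022, -44.2339, -17.8033, -0.0002, 0.0083, 0.0], 'tcp_pos': [0.2103, 0.5878, 0.2304], 'tool_rot': [0.171, 0.9853, -0.001, -0.0004], 'force': [-0.1167, 0.1536, 0.4236], 'ft_torque': [-0.0159, -0.004, -0.0145], 'finger_gap': 0.9917}
scene {'fx': 484.602, 'fy': 484.602, 'cx': 326.3035, 'cy': 230.0094, 'k1': -0.1006, 'pose': [[0.6112, -0.523, 0.594, 1.0866], [0.7913, 0.4166, -0.4475, -0.3839], [-0.0134, 0.7436, 0.6685, 0.6567], [0.0, 0.0, 0.0, 1.0]]}
top {'fx': 584.2826, 'fy': 584.2826, 'cx': 318.6853, 'cy': 245.1723, 'k1': -0.1107, 'pose': [[0.0268, 0.9931, -0.1142, 0.489], [-0.9996, 0.0272, 0.0016, 0.0029], [0.0047, 0.1141, 0.9935, 0.9362], [0.0, 0.0, 0.0, 1.0]]}
wrist {'fx': 359.1387, 'fy': 359.1387, 'cx': 317.779, 'cy': 236.7349, 'k1': -0.0712, 'pose': [[0.3373, -0.8991, -0.279, 0.1383], [0.9414, 0.3212, 0.1028, 0.6146], [-0.0028, -0.2974, 0.9548, 0.3724], [0.0, 0.0, 0.0, 1.0]]}
```

View pics/top0.png

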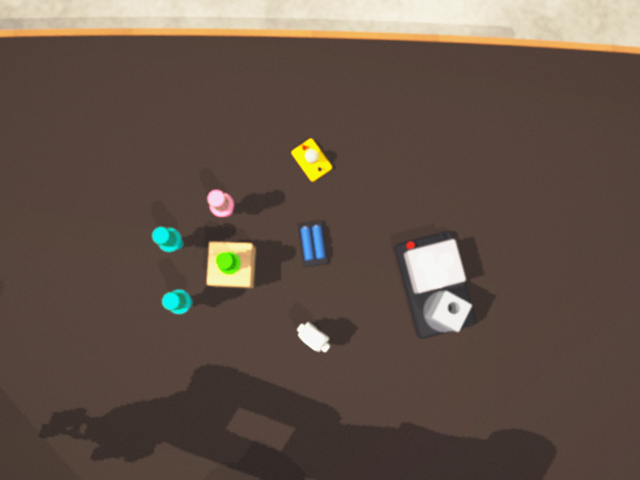

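View pics/scene0.png

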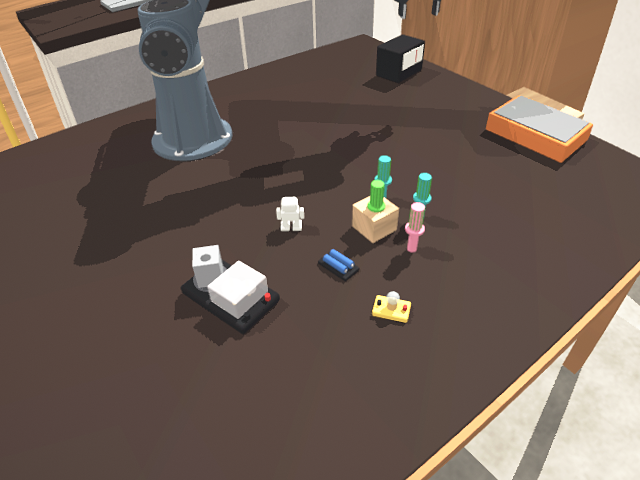

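Top view: the green spindle is at (228,262) in the wooden block, whose middle is about (231,265). The bearing block is at about (447,311) with a dark bore near (454,308). The toy is at (313,337), the battery at (313,243), and the lamp at (311,159). The scene view agrees with this. Next I'll measure these positions.

```bash
cat > h.py <<'E'
import numpy as np,cv2
from station import manip
from scipy.spatial.transform import Rotation as R
def ray(p,uv):
    x=(uv[0]-p["cx"])/p["fx"];y=(uv[1]-p["cy"])/p["fy"]
    K=np.eye(3);d=np.array([p["k1"],0,0,0])
    x,y=cv2.undistortPoints(np.array([[[x,y]]],float),K,d)[0,0]
    P=np.array(p["pose"]);return P[:3,3],P[:3,:3]@np.array([x,-y,-1])
def onz(p,uv,z):
    o,d=ray(p,uv);return o+d*(z-o[2])/d[2]
def proj(p,X):
    P=np.array(p["pose"]);c=P[:3,:3].T@(np.array(X)-P[:3,3]);x,y=c[0]/-c[2],-c[1]/-c[2]
    k=1+p["k1"]*(x*x+y*y);return np.array([p["fx"]*x*k+p["cx"],p["fy"]*y*k+p["cy"]])
def bodyerr(p,uv,X): return proj(p,X)-uv
def blobs(mask,amin=20):
    n,l,s,c=cv2.connectedComponentsWithStats(mask.astype(np.uint8));return [(s[i,4],s[i,:4].tolist(),c[i].round(1).tolist()) for i in range(1,n) if s[i,4]>=amin]
def state():
    s=manip.sense();print("t",round(s["t"],2),"tcp",np.round(s["tcp_pos"],4),"eul",np.round(R.from_quat(s["tool_rot"]).as_euler("xyz",True),1),"F",np.round(s["force"],2),"T",np.round(s["ft_torque"],3),"gap",round(s["finger_gap"],3));return s
E
python3 - <<'E'
from h import *
for n in("top","scene"):
    p=manip.camera_params(n);im=cv2.imread(f"pics/{n}0.png");hsv=cv2.cvtColor(im,cv2.COLOR_BGR2HSV)
    H,S,V=[hsv[...,i].astype(int) for i in range(3)]
    g=(H>40)&(H<70)&(S>120)&(V>70)
    print(n,"green",blobs(g),"turq",blobs((H>80)&(H<98)&(S>100)&(V>70)),"pink",blobs(((H>160)|(H<5))&(S>40)&(V>150)))
    x0,y0,w,h=(410,285,70,55) if n=="top" else (185,240,45,45)
    gr=im[y0:y0+h,x0:x0+w].mean(2)
    dark=np.zeros(im.shape[:2],bool);
    for th in(90,110,130):
        m=np.zeros(im.shape[:2],bool);m[y0:y0+h,x0:x0+w]=(gr<th)
        print(th,[(a,b,c,onz(p,c,.078).round(4)) for a,b,c in blobs(m,8) if a<400])
    wd=(H>8)&(H<25)&(S>60)&(V>120); print("wood",[b for b in blobs(wd,200)])
# stand top corners etc.
p=manip.camera_params("top")
print("stand",onz(p,(231,264.5),.056),"block",onz(p,(447,311),.078))
im=cv2.imread("pics/top0.png")
a=cv2.resize(im[215:355,390:490],None,fx=5,fy=5,interpolation=cv2.INTER_CUBIC)[:600]
b=cv2.resize(im[225:325,140:270],None,fx=4,fy=4,interpolation=cv2.INTER_CUBIC)
cv2.imwrite("pics/c1.png",a[:,:500])
E
```

```text
top green [(np.int32(421), [216, 252, 25, 22], [228.2, 262.2])] turq [(np.int32(572), [152, 227, 32, 25], [167.2, 238.6]), (np.int32(529), [162, 289, 31, 25], [176.8, 301.2])] pink [(np.int32(342), [207, 189, 27, 28], [221.6, 204.0]), (np.int32(54), [406, 241, 9, 9], [410.1, 245.1])]
90 [(np.int32(15), [449, 305, 3, 6], [450.1, 307.7], array([ 0.5003, -0.1944,  0.078 ]))]
110 [(np.int32(27), [449, 304, 4, 8], [450.4, 307.6], array([ 0.5004, -0.1948,  0.078 ]))]
130 [(np.int32(55), [448, 303, 8, 10], [451.6, 307.9], array([ 0.5   , -0.1966,  0.078 ]))]
wood [(np.int32(5578), [0, 27, 640, 28], [318.2, 36.0]), (np.int32(824), [206, 241, 50, 47], [234.2, 260.9])]
scene green [(np.int32(359), [367, 180, 18, 32], [376.2, 198.6])] turq [(np.int32(198), [379, 155, 13, 43], [385.2, 171.2]), (np.int32(263), [413, 173, 19, 33], [423.2, 189.0])] pink [(np.int32(378), [405, 202, 20, 50], [413.6, 232.1]), (np.int32(43), [264, 292, 7, 9], [267.0, 296.2])]
90 []
110 []
130 []
wood [(np.int32(4131), [0, 0, 65, 139], [27.6, 67.7]), (np.int32(18934), [401, 0, 217, 163], [519.0, 54.1]), (np.int32(1264), [0, 71, 31, 81], [9.8, 121.0]), (np.int32(1133), [352, 197, 48, 46], [374.5, 222.6]), (np.int32(5293), [406, 261, 234, 219], [540.0, 369.6])]
stand [0.55705551 0.13331141 0.056     ] block [ 0.49533344 -0.18981506  0.078     ]
```

View pics/c1.png

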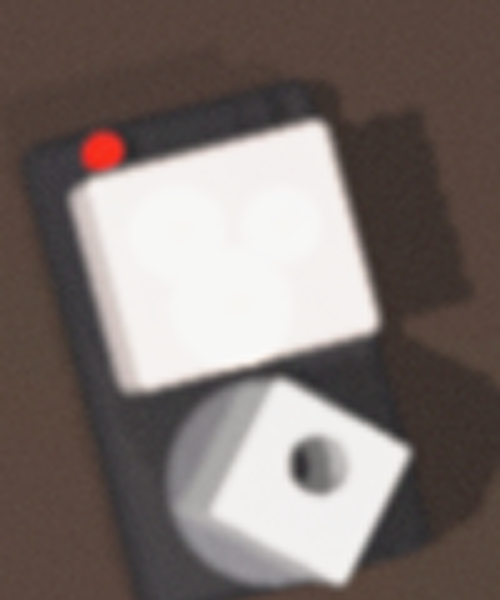

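The crop shows the block-top corners at top-image pixels (446,290), (472,306), (458,332) and (432,316), with the bore centred at about (453.8,307.8).

```bash
cat >> h.py <<'E'
def shift(target,tcp=None):
    s=manip.sense();Rm=R.from_quat(s["tool_rot"]).as_matrix()
    return (Rm.T@(np.array(target)-s["tcp_pos"])*100).round(2)
def axis(deg=False):
    s=manip.sense();Rm=R.from_quat(s["tool_rot"]).as_matrix();return Rm[:,0].round(3),Rm[:,1].round(3)
E
python3 - <<'E'
from h import *
from scipy.optimize import least_squares
p=manip.camera_params("top");q=manip.camera_params("scene")
c=np.array([onz(p,u,.078) for u in [(446.4,290.4),(472.2,305.6),(458,332),(432.4,316)]])
print("corners",c.round(4),"sides",np.linalg.norm(c-np.roll(c,1,0),axis=1).round(4),"mid",c.mean(0).round(4))
b=onz(p,(453.8,307.8),.078);print("bore",b.round(4),"ecc",np.linalg.norm(b-c.mean(0)),"scene px",proj(q,b))
# spindle: silhouette fit of upright grip+collar to bounding boxes in both views
def bbox(P,xy):
    a=np.linspace(0,2*np.pi,40);pts=[]
    for r,z in((.012,.112),(.012,.062),(.018,.062),(.018,.056)):
        pts+=[proj(P,(xy[0]+r*np.cos(t),xy[1]+r*np.sin(t),z)) for t in a]
    pts=np.array(pts);return np.r_[pts.min(0),pts.max(0)]
obs=[(p,[216,252,240.5,273.5]),(q,[367,180,384.5,211.5])]
for o in(obs[:1],obs[1:],obs):
    f=least_squares(lambda x:np.concatenate([bbox(P,x)-B+.0 for P,B in o]),[.557,.133]);print("spindle",f.x.round(4),f.fun.round(1))
for n,u in(("turq1",(167,239)),("turq2",(177,301)),("pink",(221.6,204))):print(n,onz(p,u,.05).round(3))
print("toy",onz(p,(313,337),.05).round(3),"bat",onz(p,(313,243),.02).round(3))
print(axis(),"shift",shift([*f.x,.2304]))
E
```

```text
corners [[ 0.5256 -0.1887  0.078 ]
 [ 0.5041 -0.2274  0.078 ]
 [ 0.4649 -0.2064  0.078 ]
 [ 0.4875 -0.1682  0.078 ]] sides [0.0432 0.0443 0.0444 0.0444] mid [ 0.4955 -0.1977  0.078 ]
bore [ 0.5002 -0.1999  0.078 ] ecc 0.0052069255902709 scene px [205.51591018 257.68496939]
spindle [0.5594 0.1357] [-0.7 -1.3  0.8  1.3]
spindle [0.5578 0.1366] [-0.5 -0.6  0.5  0.6]
spindle [0.559  0.1359] [-0.8 -1.1  0.7  1.5 -0.5 -0.2  0.7  1. ]
turq1 [0.594 0.235 0.05 ]
turq2 [0.5   0.214 0.05 ]
pink [0.651 0.153 0.05 ]
toy [0.452 0.006 0.05 ] bat [0.597 0.01  0.02 ]
(array([-0.941,  0.337,  0.   ]), array([ 0.337,  0.941, -0.002])) shift [-48.06 -30.81   0.05]
```

```bash
python3 -m crank '[[[-4,-2.6,0],0],[[-8,-5.1,0],0],[[-12,-7.7,0],0],[[-16,-10.3,0],0],[[-20,-12.8,0],0],[[-24,-15.4,0],0],[[-28,-18,0],0],[[-32,-20.5,0],0],[[-36,-23.1,0],0],[[-40,-25.7,0],0]]' 4.5 25
python3 -m crank '[[[-4,-2.6,0],0],[[-8.06,-5.11,0],0],[[-8.06,-5.11,0],0],[[-8.06,-5.11,0],0]]'
python3 - <<'E'
from h import *
s=state();print(axis(),"shift",shift([.559,.1359,.2304]))
p=manip.camera_params("wrist");im=manip.snapshot("wrist")[:,:,::-1];cv2.imwrite("pics/w1.png",im)
print("pred top",proj(p,(.559,.1359,.112)),"collar",proj(p,(.559,.1359,.062)))
E
```

```text
t: 1.15
tcp_pos: [0.5014, 0.2099, 0.2312]
tool_rot: [0.171, 0.985, 0.0, -0.0]
force: [0.6, 0.7, -1.0]
finger_gap: 0.525
t: 1.55
tcp_pos: [0.5594, 0.1352, 0.2307]
tool_rot: [0.172, 0.985, 0.0, -0.001]
force: [-0.0, 1.9, -0.4]
finger_gap: 0.526
t 1.55 tcp [0.5594 0.1352 0.2307] eul [-1.800e+02 -1.000e-01  1.601e+02] F [-0.03  1.86 -0.37] T [ 0.054  0.009 -0.025] gap 0.526
(array([-0.941,  0.34 ,  0.001]), array([ 0.34 ,  0.941, -0.   ])) shift [0.06 0.05 0.03]
pred top [317.92030522 230.47889182] collar [317.95456153 214.75599743]
```

View pics/w1.png

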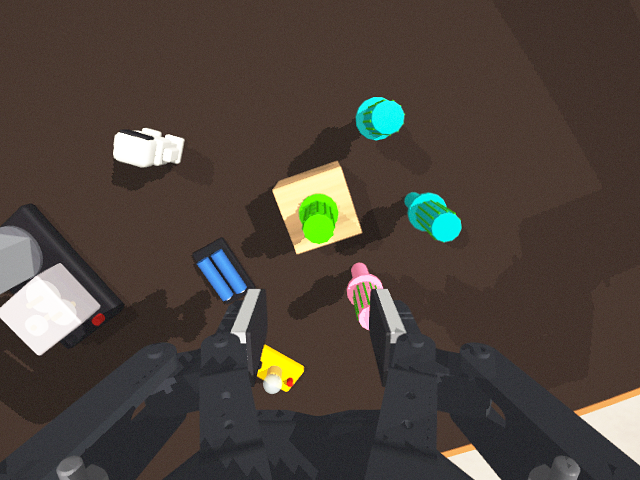

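The wrist view shows the grip top at (319,230), against a predicted (318,230). The fingers clear the turquoise and pink parts, so I'm descending and gripping.

```bash
python3 -m crank '[[[0,0,4],0],[[0,0,8],0],[[0,0,12],0],[[0,0,14.5],0],[[0,0,16],0],[[0,0,16],0],[[0,0,16],0]]'
python3 -m crank '[[[0,0,0],0],[[0,0,0],0],[[0,0,0],0],[[0,0,0],0],[[0,0,0],0],[[0,0,0],0]]' 1.5 25
python3 -c "
from h import *
state()"
```

```text
t: 2.3
tcp_pos: [0.5585, 0.1376, 0.0715]
tool_rot: [0.17, 0.985, -0.0, -0.0]
force: [-0.4, 0.6, 0.6]
finger_gap: 0.529
t: 2.9
tcp_pos: [0.56, 0.1368, 0.0728]
tool_rot: [0.171, 0.985, 0.001, 0.001]
force: [-1.0, 1.9, 5.4]
finger_gap: 0.27
t 2.9 tcp [0.56   0.1368 0.0728] eul [1.799e+02 1.000e-01 1.603e+02] F [-0.99  1.88  5.43] T [0.339 0.182 0.035] gap 0.27
```

```bash
python3 -m crank '[[[0,0,-1.2],0],[[0,0,-2.4],0],[[0,0,-3.5],0],[[0,0,-3.5],0],[[0,0,-3.5],0]]'
python3 -m crank '[[[-0.4,0,0],0],[[-0.8,0,0],0],[[-1.2,0,0],0],[[-1.6,0,0],0],[[-2.0,0,0],0],[[-2.2,0,0],0],[[-2.2,0,0],0]]'
python3 - <<'E'
from h import *
state();manip.camera_params("scene")
a=manip.snapshot("scene")[:,:,::-1];w=manip.snapshot("wrist")[:,:,::-1];cv2.imwrite("pics/w2.png",w)
a=cv2.resize(a[110:260,310:460],None,fx=3.2,fy=3.2,interpolation=cv2.INTER_CUBIC);w=cv2.resize(w[100:400,200:440],(384,480))
cv2.imwrite("pics/lean1.png",np.hstack([a[:480],w[:,:310]]))
E
```

```text
t: 3.4
tcp_pos: [0.5595, 0.1363, 0.1069]
tool_rot: [0.171, 0.985, 0.0, 0.0]
force: [0.5, 0.4, -0.5]
finger_gap: 0.271
t: 4.1
tcp_pos: [0.5797, 0.1287, 0.1058]
tool_rot: [0.171, 0.985, -0.0, -0.001]
force: [-5.1, -0.1, -2.3]
finger_gap: 0.278
t 4.1 tcp [0.5797 0.1287 0.1058] eul [-1.800e+02 -1.000e-01  1.603e+02] F [-5.06 -0.08 -2.33] T [-0.047  0.803  0.045] gap 0.278
```

View pics/lean1.png

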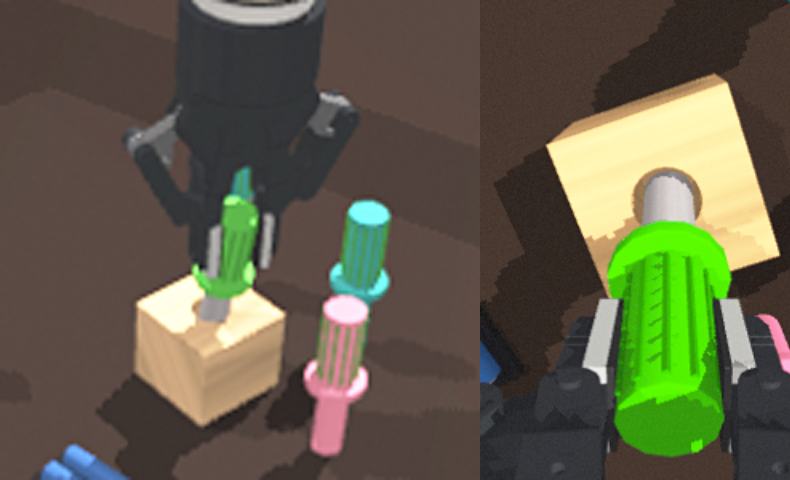

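The spindle leans in the pads as intended: top toward tool -x, with the foot still in the wooden hole. I'll lift it clear and fit the lean from the wrist picture.

```bash
python3 -m crank '[[[0,0,-2],0],[[0,0,-4],0],[[0,0,-6],0],[[0,0,-7],0],[[0,0,-7],0],[[0,0,-7],0]]'
cat > fit.py <<'E'
from h import *
from scipy.optimize import minimize
def circ(c,ax,r,n=48):
    a=np.linspace(0,2*np.pi,n,endpoint=False);u=np.cross(ax,[0,1,0]);u/=np.linalg.norm(u);v=np.cross(ax,u)
    return c+r*(np.cos(a)[:,None]*u+np.sin(a)[:,None]*v)
def fit(save=None,show=False):
    s=manip.sense();Rm=R.from_quat(s["tool_rot"]).as_matrix();t0=np.array(s["tcp_pos"]);p=manip.camera_params("wrist")
    im=manip.snapshot("wrist")[:,:,::-1].copy();hsv=cv2.cvtColor(im,cv2.COLOR_BGR2HSV)
    H,S,V=[hsv[...,i].astype(int) for i in range(3)];g=((H>40)&(H<70)&(S>120)&(V>60)).astype(np.uint8)
    n,l,st,_=cv2.connectedComponentsWithStats(g);g=(l==1+st[1:,4].argmax()).astype(np.uint8)
    g=cv2.morphologyEx(g,cv2.MORPH_CLOSE,np.ones((3,3)))
    P=np.array(p["pose"]);K=np.array([[p["fx"],0,p["cx"]],[0,p["fy"],p["cy"]],[0,0,1]])
    def pj(X):
        c=(X-P[:3,3])@P[:3,:3]*[1,-1,-1];return cv2.projectPoints(c,np.zeros(3),np.zeros(3),K,np.array([p["k1"],0,0,0.]))[0][:,0]
    def geo(x): # x offset of axis at pad height (tool x, mm), slide along axis mm, lean deg to tool -x, side lean deg
        th,ph=np.radians(x[2:4]);ax=np.array([-np.sin(th),np.sin(ph),-np.cos(th)*np.cos(ph)]);ax/=np.linalg.norm(ax)
        gc=np.array([x[0],x[4],-19])/1000 # point on axis at pads
        f=gc-ax*(.081+x[1]/1000);return t0+Rm@f,Rm@ax
    def mask(x):
        f,ax=geo(x);m=np.zeros(g.shape,np.uint8)
        for a,b,r in((.056,.106,.012),(.05,.056,.018)):
            h=cv2.convexHull(np.vstack([pj(circ(f+ax*a,ax,r)),pj(circ(f+ax*b,ax,r))]).astype(np.float32))
            cv2.fillConvexPoly(m,(h*16).round().astype(np.int32),1,shift=4)
        return m
    gray=S<60
    def cost(x):
        m=mask(x);d=(m!=g);d&=~((m==1)&(g==0)&occ);return d.sum()+.02*(x@x)*0
    occ=np.zeros(g.shape,bool)
    # pixels left/right of the green at the finger rows count as possibly hidden: grey/dark
    ys,xs=np.nonzero(g);occ|=(S<60)|(V<70)
    occ[:ys.min()+2]=False
    best=min((minimize(cost,[0,dz,a,0,0],method="Nelder-Mead",options=dict(initial_simplex=np.array([0,dz,a,0,0])+np.vstack([np.zeros(5),np.diag([3,3,5,2,2])]),maxiter=400)) for a in(0,8,16,24) for dz in(-3,3)),key=lambda r:r.fun)
    f,ax=geo(best.x);print("fit xoff,slide,lean,side,yoff",best.x.round(2),"cost",best.fun,"area",g.sum());print("foot",f.round(4),"axis",ax.round(3),"lean deg",np.degrees(np.arccos(ax[2])).round(2))
    print("foot-tcp in tool mm",(Rm.T@(f-t0)*1000).round(1))
    if save:
        for a,r in((0,.009),(.05,.009),(.05,.018),(.056,.018),(.106,.012)):cv2.polylines(im,[pj(circ(f+ax*a,ax,r)).round().astype(np.int32)],True,(0,0,255),1)
        cv2.imwrite(save,im)
    return f,ax
E
python3 - <<'E'
from fit import *
state();fit("pics/fit1.png")
E
```

```text
t: 4.8
tcp_pos: [0.5805, 0.1289, 0.1763]
tool_rot: [0.171, 0.985, 0.0, 0.001]
force: [-0.3, 0.1, -1.7]
finger_gap: 0.273
t 4.8 tcp [0.5805 0.1289 0.1763] eul [1.800e+02 1.000e-01 1.603e+02] F [-0.35  0.09 -1.75] T [-0.025 -0.015 -0.017] gap 0.273
fit xoff,slide,lean,side,yoff [ 3.26  5.61 10.19 -0.17  0.3 ] cost 109.0 area 9130
foot [0.5633 0.1357 0.11  ] axis [ 0.164 -0.062  0.985] lean deg 10.1
foot-tcp in tool mm [18.6  0.6 66.2]
```

View pics/fit1.png

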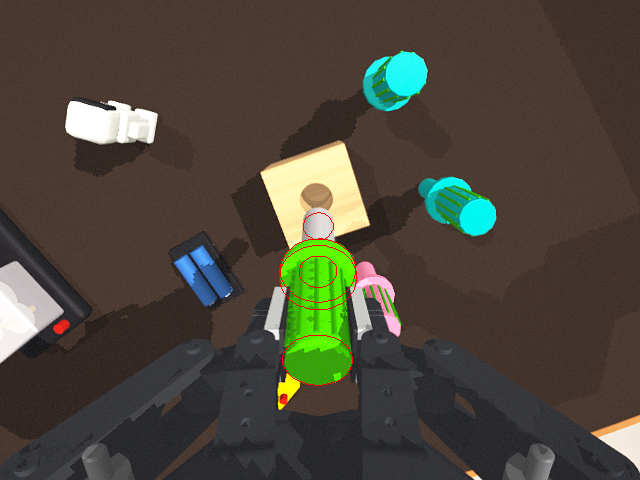

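The overlay matches the grip, but the real shaft tip at (318,207) lies about 5 px beyond the drawn foot (212). I'll add the shaft to the fit.

```bash
python3 - <<'E'
s=open('fit.py').read()
s=s.replace('''    P=np.array(p["pose"]);K''','''    ys,xs=np.nonzero(g);cxm=int(np.median(xs[ys<ys.min()+25]));top=ys.min()
    sh=((S<75)&(V>95)).astype(np.uint8);sh[top+22:]=0;sh[:max(top-60,0)]=0;sh[:,:cxm-28]=0;sh[:,cxm+28:]=0
    n,l,st,_=cv2.connectedComponentsWithStats(sh);
    if n>1: g=np.maximum(g,(l==1+st[1:,4].argmax()).astype(np.uint8))
    P=np.array(p["pose"]);K''',1)
s=s.replace("((.056,.106,.012),","((0,.05,.009),(.056,.106,.012),").replace("occ[:ys.min()+2]=False","occ[:top+30]=False")
open('fit.py','w').write(s)
E
python3 -c "
from fit import *
fit('pics/fit2.png')"
```

```text
fit xoff,slide,lean,side,yoff [ 2.25  6.68 12.59 -0.23  0.29] cost 265.0 area 10151
foot [0.56   0.1367 0.1091] axis [ 0.204 -0.077  0.976] lean deg 12.6
foot-tcp in tool mm [21.4  0.6 66.6]
```

Lean is about 12.6° and the foot is well clear of the stand. Now carrying it over the bearing block, about 30 mm above it.

```bash
python3 -m crank '[[[-0.3,-2,0],0],[[-1,-6,0],0],[[-1.7,-10,0],0],[[-2.4,-14,0],0],[[-3,-18,0],0],[[-3.7,-22,0],0],[[-4.4,-26,0],0],[[-5,-30,0],0],[[-5.5,-32.5,0],0],[[-5.67,-33.72,0],0]]'
python3 -m crank '[[[0,0,0],0],[[0,0,0],0],[[0,0,0],0]]'
python3 - <<'E'
from fit import *
state();f,ax=fit();p=manip.camera_params("wrist")
im=manip.snapshot("wrist")[:,:,::-1];cv2.imwrite("pics/w3.png",im)
print("pred bore px",proj(p,(.5002,-.1999,.078)),"seat",proj(p,(.4955,-.1977,.078)))
u=[(446.4,290.4),(472.2,305.6),(458,332),(432.4,316)]
c=manip.camera_params("top");print([proj(p,onz(c,k,.078)).round(0).tolist() for k in u])
x,y=proj(p,(.5002,-.1999,.078)).astype(int);x0=max(x-75,0);y0=max(y-75,0);print(x0,y0)
cv2.imwrite("pics/c3.png",cv2.resize(im[y0:y0+150,x0:x0+150],None,fx=4,fy=4,interpolation=cv2.INTER_CUBIC))
E
```

```text
t: 5.9
tcp_pos: [0.5192, -0.2101, 0.1754]
tool_rot: [0.172, 0.985, -0.0, -0.0]
force: [0.5, 0.4, -1.5]
finger_gap: 0.277
t: 6.2
tcp_pos: [0.5196, -0.2059, 0.176]
tool_rot: [0.17, 0.985, 0.0, -0.0]
force: [-0.8, -0.3, -1.7]
finger_gap: 0.272
t 6.2 tcp [ 0.5196 -0.2059  0.176 ] eul [ 1.800e+02 -1.000e-01  1.604e+02] F [-0.8  -0.3  -1.74] T [ 0.009 -0.048  0.003] gap 0.272
fit xoff,slide,lean,side,yoff [ 2.38  6.46 25.98 -1.48  0.17] cost 2181.0 area 12318
foot [ 0.4821 -0.1899  0.1165] axis [ 0.405 -0.172  0.898] lean deg 26.09
foot-tcp in tool mm [40.7  2.4 59.6]
pred bore px [315.84058333 211.10184549] seat [316.5568919  203.70764607]
[[343.0, 239.0], [280.0, 229.0], [289.0, 165.0], [354.0, 178.0]]
240 136
```

View pics/c3.png

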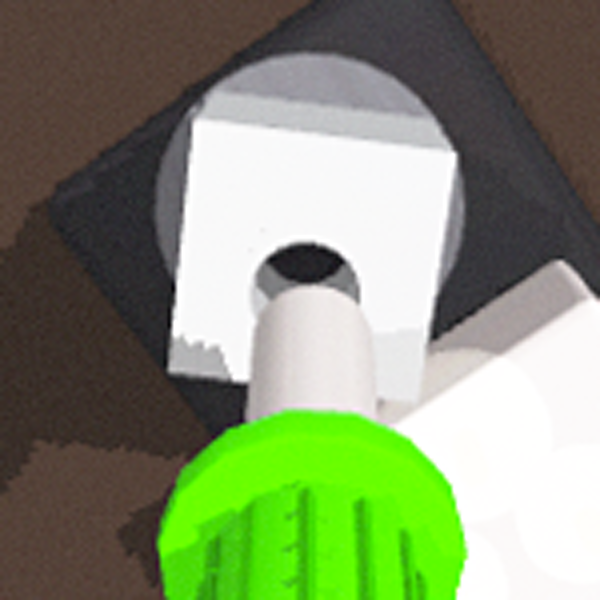

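The block corners sit within 1 px of prediction for three of the four (the fourth is 4 px off). The bore rim's top edge is near (316,196) and the shaft tip near (318,207.5). Next I'll compute the exact bore offset and the foot position.

```bash
python3 - <<'E'
from fit import *
s=manip.sense();Rm=R.from_quat(s["tool_rot"]).as_matrix();p=manip.camera_params("wrist")
def b(c,r,ax=(0,0,1)):
    q=np.array([proj(p,X) for X in circ(np.array(c),np.array(ax),r)]);return np.r_[q.min(0),q.max(0)].round(1)
print("bore circle pred",b((.5002,-.1999,.078),.0096),"obs L302.5 T196.3 R330.5")
print(b(np.array((.5002,-.1999,.078))+Rm@[.001,0,0],.0096), "for +1mm tool x")
t0=np.array(s["tcp_pos"])
for xo,sl,lean in((2.25,6.68,12.6),(3.26,5.6,10.2),(2.0,6.5,14)):
    th=np.radians(lean);a=np.array([-np.sin(th),0,-np.cos(th)]);f=np.array([xo,.3,-19])/1e3-a*(.081+sl/1e3)
    print(lean,(f*1e3).round(1),"world",(t0+Rm@f).round(4),b(t0+Rm@f,.009,Rm@a),"obs foot top row 207.5, mid col 318.3")
print("bore in tool mm",(Rm.T@(np.array((.5002,-.1999,.078))-t0)*1e3).round(1))
im=cv2.imread("pics/w3.png");print(im[190:216,314:322:3].mean(2).astype(int).tolist())
E
```

```text
Traceback (most recent call last):
  File "fit.py", line 4, in circ
    a=np.linspace(0,2*np.pi,n,endpoint=False);u=np.cross(ax,[0,1,0]);u/=np.linalg.norm(u);v=np.cross(ax,u)
                                                                     ^^^^^^^^^^^^^^^^^^^^
numpy._core._exceptions._UFuncOutputCastingError: Cannot cast ufunc 'divide' output from dtype('float64') to dtype('int64') with casting rule 'same_kind'
```

```bash
sed -i 's/\[0,1,0\]);u/[0,1.,0]);u/' fit.py; python3 - <<'E'
from fit import *
s=manip.sense();Rm=R.from_quat(s["tool_rot"]).as_matrix();p=manip.camera_params("wrist")
def b(c,r,ax=(0,0,1.)):
    q=np.array([proj(p,X) for X in circ(np.array(c),np.array(ax),r)]);return np.r_[q.min(0),q.max(0)].round(1)
print("bore circle pred",b((.5002,-.1999,.078),.0096),"obs L302.5 T196.3 R330.5")
print(b(np.array((.5002,-.1999,.078))+Rm@[.001,0,0],.0096), "for +1mm tool x")
t0=np.array(s["tcp_pos"])
for xo,sl,lean in((2.25,6.68,12.6),(3.26,5.6,10.2),(2.0,6.5,14)):
    th=np.radians(lean);a=np.array([-np.sin(th),0,-np.cos(th)]);f=np.array([xo,.3,-19])/1e3-a*(.081+sl/1e3)
    print(lean,(f*1e3).round(1),"world",(t0+Rm@f).round(4),b(t0+Rm@f,.009,Rm@a),"obs foot top row 207.5, mid col 318.3")
print("bore in tool mm",(Rm.T@(np.array((.5002,-.1999,.078))-t0)*1e3).round(1))
im=cv2.imread("pics/w3.png");print(im[190:216,314:322:3].mean(2).astype(int).tolist())
E
```

```text
bore circle pred [302.  197.  330.  224.3] obs L302.5 T196.3 R330.5
[302.  195.6 330.  222.9] for +1mm tool x
12.6 [21.4  0.3 66.6] world [ 0.4998 -0.1986  0.1097] [302.6 208.  332.5 234.6] obs foot top row 207.5, mid col 318.3
10.2 [18.6  0.3 66.2] world [ 0.5024 -0.1996  0.11  ] [302.6 212.5 332.5 239.4] obs foot top row 207.5, mid col 318.3
14 [23.2  0.3 65.9] world [ 0.4981 -0.198   0.1104] [302.5 205.4 332.6 231.9] obs foot top row 207.5, mid col 318.3
bore in tool mm [20.6 -0.8 98.3]
[[249, 249, 249], [248, 249, 249], [248, 249, 248], [249, 249, 249], [250, 250, 249], [255, 255, 252], [185, 177, 241], [60, 52, 123], [32, 27, 24], [35, 39, 32], [31, 38, 39], [35, 40, 36], [34, 37, 34], [34, 40, 35], [37, 40, 34], [34, 31, 25], [63, 46, 104], [149, 165, 177], [215, 229, 232], [224, 230, 236], [221, 228, 235], [221, 230, 234], [219, 230, 234], [221, 229, 235], [220, 230, 235], [221, 231, 234]]
```

```bash
python3 -m crank '[[[0,-0.08,1],0],[[-0.03,-0.08,2],0],[[-0.03,-0.08,2.6],0],[[-0.03,-0.08,2.8],0],[[-0.03,-0.08,2.8],0],[[-0.03,-0.08,2.8],0]]'
python3 -c "
from h import *
state();print(axis())"
python3 -m crank '[[[0,0,0.1],0],[[0,0,0.15],0],[[0,0,0.2],0],[[0,0,0.2],0]]'
python3 -c "
from h import *
state()
a=manip.snapshot('wrist')[:,:,::-1];b=manip.snapshot('scene')[:,:,::-1];cv2.imwrite('pics/w4.png',a)
cv2.imwrite('pics/c4.png',np.hstack([cv2.resize(a[140:260,250:370],(400,400),interpolation=2),cv2.resize(b[180:300,150:270],(400,400),interpolation=2)]))"
```

```text
t: 6.9
tcp_pos: [0.5198, -0.2087, 0.1483]
tool_rot: [0.171, 0.985, -0.0, 0.0]
force: [-1.1, -0.2, -1.5]
finger_gap: 0.272
t 6.9 tcp [ 0.5198 -0.2087  0.1483] eul [-180.     0.   160.3] F [-1.12 -0.24 -1.47] T [ 0.032  0.009 -0.016] gap 0.272
(array([-0.941,  0.337, -0.   ]), array([ 0.337,  0.941, -0.   ]))
t: 7.3
tcp_pos: [0.5197, -0.2085, 0.1464]
tool_rot: [0.171, 0.985, -0.0, 0.0]
force: [-0.5, 0.0, -0.8]
finger_gap: 0.273
t 7.3 tcp [ 0.5197 -0.2085  0.1464] eul [-180.     0.   160.3] F [-0.53  0.02 -0.78] T [-0.016 -0.057 -0.028] gap 0.273
```

View pics/c4.png

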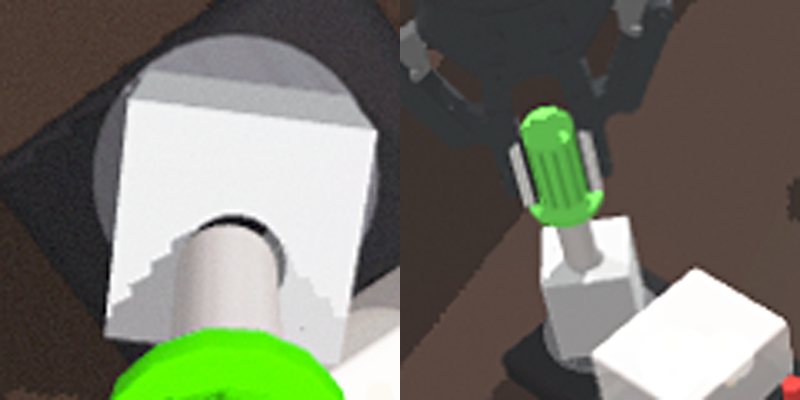

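The foot is at the bore mouth, with no contact yet. The shaft-tip apex at crop (228,227) is left of the rim apex (238,214), so I need about +1.2 mm in tool y and +0.5 mm in tool x. Then I'll dip slowly.

```bash
python3 -m crank '[[[0.05,0.12,0],0],[[0.05,0.12,0.05],0],[[0.05,0.12,0.1],0],[[0.05,0.12,0.15],0],[[0.05,0.12,0.15],0]]'
python3 -m crank '[[[0,0,0.05],0],[[0,0,0.1],0],[[0,0,0.1],0]]'
python3 -c "
from h import *
state()"
```

```text
t: 7.9
tcp_pos: [0.5196, -0.2072, 0.1447]
tool_rot: [0.171, 0.985, 0.0, -0.0]
force: [-0.6, 0.6, -1.9]
finger_gap: 0.27
t: 8.2
tcp_pos: [0.5196, -0.2072, 0.1437]
tool_rot: [0.171, 0.985, 0.0, -0.0]
force: [0.4, -0.7, -1.7]
finger_gap: 0.275
t 8.2 tcp [ 0.5196 -0.2072  0.1437] eul [180.   -0.  160.3] F [ 0.38 -0.67 -1.7 ] T [ 0.072 -0.058  0.015] gap 0.275
```

```bash
python3 -m crank '[[[0,0,0.05],0],[[0,0,0.1],0],[[0,0,0.1],0]]'
python3 -m crank '[[[0,0,0.05],0],[[0,0,0.05],0]]'
python3 -m crank '[[[0,0,0.05],0],[[0,0,0.05],0]]'
python3 -c "
from h import *
state()"
```

```text
t: 8.5
tcp_pos: [0.5196, -0.2072, 0.1427]
tool_rot: [0.171, 0.985, 0.0, -0.0]
force: [0.1, -0.3, -1.9]
finger_gap: 0.277
t: 8.7
tcp_pos: [0.5196, -0.2072, 0.1423]
tool_rot: [0.171, 0.985, 0.0, -0.0]
force: [0.4, 0.1, -1.9]
finger_gap: 0.275
t: 8.9
tcp_pos: [0.5196, -0.2071, 0.1417]
tool_rot: [0.171, 0.985, 0.0, -0.0]
force: [-0.4, -0.1, -2.2]
finger_gap: 0.273
t 8.9 tcp [ 0.5196 -0.2071  0.1417] eul [180.   -0.  160.3] F [-0.39 -0.06 -2.21] T [-0.027 -0.01   0.001] gap 0.273
```

```bash
for i in 1 2; do python3 -m crank '[[[0,0,0.05],0],[[0,0,0.05],0]]' | grep -E 'tcp_pos|force'; done
python3 -c "
from h import *
state()"
python3 -m crank '[[[0,0,0.05],0],[[0,0,0.05],0]]' | grep -E 'tcp_pos|force'
python3 -c "
from h import *
state()
a=manip.snapshot('wrist')[:,:,::-1];b=manip.snapshot('scene')[:,:,::-1];cv2.imwrite('pics/w5.png',a)
cv2.imwrite('pics/c5.png',np.hstack([cv2.resize(a[140:260,250:370],(400,400),interpolation=2),cv2.resize(b[180:300,150:270],(400,400),interpolation=2)]))"
```

```text
tcp_pos: [0.5196, -0.2072, 0.1412]
force: [0.6, 0.5, -1.1]
tcp_pos: [0.5196, -0.2072, 0.1407]
force: [-0.5, 0.9, -0.5]
t 9.3 tcp [ 0.5196 -0.2072  0.1407] eul [180.   -0.  160.3] F [-0.52  0.95 -0.53] T [ 0.039  0.018 -0.038] gap 0.273
tcp_pos: [0.5196, -0.2072, 0.1402]
force: [-0.3, 0.4, -3.3]
t 9.5 tcp [ 0.5196 -0.2072  0.1402] eul [180.   -0.  160.3] F [-0.3   0.37 -3.27] T [-0.005 -0.01  -0.02 ] gap 0.269
```

View pics/c5.png

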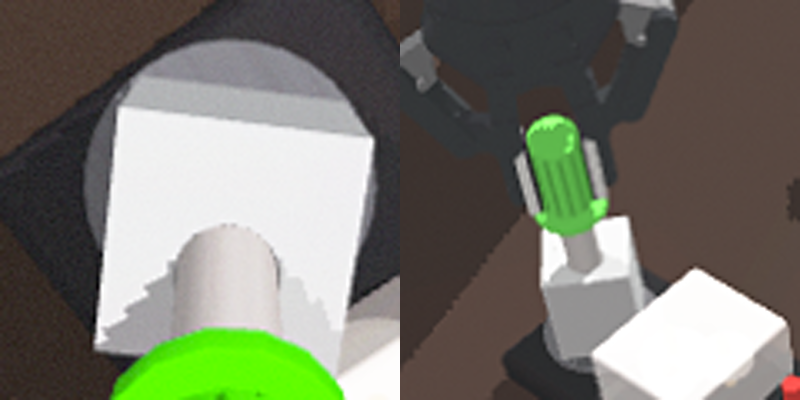

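The shaft end now fills the bore mouth: its mid at crop x 227 matches the bore's 227.6, and there is still no contact force. Continuing down.

```bash
for i in 1; do python3 -m crank '[[[0,0,0.05],0],[[0,0,0.05],0]]' | grep -E 'tcp_pos|force'; done
python3 -m crank '[[[0,0,0.05],0],[[0,0,0.05],0]]' | grep -E 'tcp_pos|force'
python3 -c "
from h import *
state()"
python3 -m crank '[[[0,0,0.05],0],[[0,0,0.05],0]]' | grep -E 'tcp_pos|force'
python3 -c "
from h import *
state()"
```

```text
tcp_pos: [0.5196, -0.2071, 0.1398]
force: [0.2, 0.1, -1.6]
tcp_pos: [0.5196, -0.2072, 0.1393]
force: [-0.3, 0.4, -1.3]
t 10.0 tcp [ 0.5196 -0.2072  0.1393] eul [180.   -0.  160.3] F [-0.27  0.38 -1.34] T [0.014 0.001 0.077] gap 0.277
tcp_pos: [0.5196, -0.2072, 0.1387]
force: [0.2, 0.2, -2.5]
t 10.2 tcp [ 0.5196 -0.2072  0.1387] eul [180.   -0.  160.3] F [ 0.24  0.15 -2.5 ] T [ 0.005 -0.026  0.03 ] gap 0.269
```

```bash
sed 's/if n>1: g=/if 0: g=/; s/((0,.05,.009),(.056/((.056/' fit.py > fitg.py; python3 - <<'E'
from fitg import *
for i in range(2): fit()
E
for i in 1 2; do python3 -m crank '[[[0,0,0.05],0],[[0,0,0.05],0]]' | grep -E 'tcp_pos|force'; done
python3 -c "
from h import *
state()"
```

```text
fit xoff,slide,lean,side,yoff [4.68 3.99 8.34 0.02 0.35] cost 48.0 area 9105
foot [ 0.5037 -0.2011  0.0737] axis [ 0.137 -0.049  0.989] lean deg 8.35
foot-tcp in tool mm [17.   0.3 65.1]
fit xoff,slide,lean,side,yoff [ 4.16  4.59  8.96 -0.03  0.29] cost 54.0 area 9107
foot [ 0.5032 -0.201   0.0732] axis [ 0.147 -0.053  0.988] lean deg 8.97
foot-tcp in tool mm [17.5  0.3 65.5]
tcp_pos: [0.5196, -0.2072, 0.1383]
force: [-0.3, -0.0, -1.9]
tcp_pos: [0.5196, -0.2072, 0.1377]
force: [0.3, -0.2, -2.5]
t 10.7 tcp [ 0.5196 -0.2072  0.1377] eul [180.   -0.  160.3] F [ 0.25 -0.16 -2.53] T [ 0.024 -0.007 -0.05 ] gap 0.271
```

```bash
for i in 1; do python3 -m crank '[[[0,0,0.05],0],[[0,0,0.1],0],[[0,0,0.1],0]]' | grep -E 'tcp_pos|force'; done
python3 -c "
from h import *
state()"
python3 -m crank '[[[0,0,0.05],0],[[0,0,0.1],0],[[0,0,0.1],0]]' | grep -E 'tcp_pos|force'
python3 -c "
from h import *
state()"
```

```text
tcp_pos: [0.5195, -0.2071, 0.1367]
force: [-0.9, 0.1, -2.3]
t 11.0 tcp [ 0.5195 -0.2071  0.1367] eul [180.   -0.  160.3] F [-0.91  0.11 -2.33] T [-0.039  0.063  0.007] gap 0.271
tcp_pos: [0.5195, -0.2071, 0.1357]
force: [-0.7, -0.3, -1.4]
t 11.3 tcp [ 0.5195 -0.2071  0.1357] eul [180.   -0.  160.3] F [-0.74 -0.35 -1.42] T [0.045 0.087 0.008] gap 0.274
```

Foot about 6 mm in and leaning. Now straightening in small steps: tool +x with a little down, watching the force.

```bash
python3 -m crank '[[[0.1,0,0.0],0],[[0.2,0,0.0],0],[[0.3,0,0.0],0],[[0.3,0,0],0]]' | grep -E 'tcp_pos|force'
python3 -c "
from h import *
state()"
python3 -m crank '[[[0.1,0,0.0],0],[[0.2,0,0.0],0],[[0.3,0,0],0],[[0.3,0,0],0]]' | grep -E 'tcp_pos|force'
python3 -c "
from h import *
state()"
```

```text
tcp_pos: [0.5181, -0.2068, 0.1362]
force: [3.5, 0.0, -2.7]
t 11.7 tcp [ 0.5181 -0.2068  0.1362] eul [-180.     0.2  160.3] F [ 3.5   0.02 -2.73] T [-0.134 -0.834 -0.023] gap 0.271
tcp_pos: [0.5144, -0.2056, 0.1363]
force: [3.5, -1.4, 0.8]
t 12.1 tcp [ 0.5144 -0.2056  0.1363] eul [-1.800e+02  1.000e-01  1.603e+02] F [ 3.53 -1.37  0.84] T [-0.238 -0.836 -0.032] gap 0.275
```

```bash
python3 -m crank '[[[0.1,0,0.0],0],[[0.2,0,0.0],0],[[0.3,0,0.05],0],[[0.3,0,0.05],0]]' | grep -E 'tcp_pos|force'
python3 -c "
from h import *
state()"
python3 -m crank '[[[0.1,0,0.0],0],[[0.2,0,0.0],0],[[0.3,0,0.05],0],[[0.3,0,0.05],0]]' | grep -E 'tcp_pos|force'
python3 -c "
from h import *
state()
from fitg import *
fit()"
```

```text
tcp_pos: [0.511, -0.2042, 0.1352]
force: [3.8, -1.0, -0.2]
t 12.5 tcp [ 0.511  -0.2042  0.1352] eul [-180.    -0.   160.3] F [ 3.77 -1.04 -0.21] T [-0.364 -0.785  0.025] gap 0.275
tcp_pos: [0.508, -0.203, 0.1347]
force: [2.7, -1.2, -0.8]
t 12.9 tcp [ 0.508  -0.203   0.1347] eul [-180.    -0.   160.3] F [ 2.67 -1.22 -0.79] T [-0.38  -0.743  0.027] gap 0.271
fit xoff,slide,lean,side,yoff [ 2.46  5.29  2.62 -0.12  0.3 ] cost 64.0 area 8339
foot [ 0.5021 -0.2004  0.0675] axis [ 0.043 -0.018  0.999] lean deg 2.66
foot-tcp in tool mm [ 6.4  0.5 67.2]
```

```bash
python3 -m crank '[[[0.1,0,0.0],0],[[0.2,0,0.0],0],[[0.3,0,0.05],0],[[0.3,0,0.05],0]]' | grep -E 'tcp_pos|force'
python3 -m crank '[[[0.1,0,0.1],0],[[0.15,0,0.15],0],[[0.2,0,0.2],0],[[0.2,0,0.2],0]]' | grep -E 'tcp_pos|force'
python3 -c "
from h import *
state()
from fitg import *
fit()"
```

```text
tcp_pos: [0.5053, -0.2021, 0.1342]
force: [2.8, -1.6, -0.2]
tcp_pos: [0.5035, -0.2014, 0.1322]
force: [2.8, -1.1, -0.7]
t 13.75 tcp [ 0.5035 -0.2014  0.1322] eul [180.   -0.  160.3] F [ 2.8  -1.06 -0.7 ] T [-0.344 -0.724  0.025] gap 0.273
fit xoff,slide,lean,side,yoff [ 2.47  4.73 -0.44  0.01  0.35] cost 66.0 area 8007
foot [ 0.5019 -0.2005  0.0655] axis [-0.007  0.003  1.   ] lean deg 0.43
foot-tcp in tool mm [ 1.8  0.3 66.7]
```

```bash
python3 -m crank '[[[0.05,0,0.1],0],[[0.1,0,0.2],0],[[0.1,0,0.3],0],[[0.1,0,0.3],0]]' | grep -E 'tcp_pos|force'
python3 -c "
from h import *
state()"
python3 -m crank '[[[0,0,0.1],0],[[0,0,0.2],0],[[0,0,0.3],0],[[0,0,0.3],0]]' | grep -E 'tcp_pos|force'
python3 -c "
from h import *
state()"
```

```text
tcp_pos: [0.5025, -0.201, 0.1291]
force: [3.4, -1.3, -1.4]
t 14.2 tcp [ 0.5025 -0.201   0.1291] eul [180.   -0.  160.3] F [ 3.39 -1.25 -1.39] T [-0.341 -0.696  0.011] gap 0.274
tcp_pos: [0.5025, -0.201, 0.126]
force: [2.8, -2.5, -2.0]
t 14.6 tcp [ 0.5025 -0.201   0.126 ] eul [180.   -0.  160.3] F [ 2.78 -2.49 -1.98] T [-0.305 -0.684  0.024] gap 0.277
```

```bash
for i in 1; do python3 -m crank '[[[0,0,0.15],0],[[0,0,0.3],0],[[0,0,0.45],0],[[0,0,0.5],0],[[0,0,0.5],0]]' | grep -E 'tcp_pos|force'; done
python3 -c "
from h import *
state()"
python3 -m crank '[[[0,0,0.15],0],[[0,0,0.3],0],[[0,0,0.45],0],[[0,0,0.5],0],[[0,0,0.5],0]]' | grep -E 'tcp_pos|force'
python3 -c "
from h import *
state()"
```

```text
tcp_pos: [0.5026, -0.2011, 0.1211]
force: [2.6, -0.5, -1.8]
t 15.1 tcp [ 0.5026 -0.2011  0.1211] eul [180.   -0.  160.3] F [ 2.6  -0.53 -1.84] T [-0.289 -0.623 -0.021] gap 0.275
tcp_pos: [0.5026, -0.2011, 0.1161]
force: [2.3, -0.1, -1.8]
t 15.6 tcp [ 0.5026 -0.2011  0.1161] eul [180.   -0.  160.3] F [ 2.29 -0.1  -1.76] T [-0.233 -0.549  0.041] gap 0.274
```

```bash
python3 -m crank '[[[0,0,0.15],0],[[0,0,0.3],0],[[0,0,0.45],0],[[0,0,0.6],0],[[0,0,0.75],0],[[0,0,0.8],0],[[0,0,0.8],0]]' | grep -E 'tcp_pos|force'
python3 -c "
from h import *
state()"
python3 -m crank '[[[0,0,0.15],0],[[0,0,0.3],0],[[0,0,0.45],0],[[0,0,0.6],0],[[0,0,0.75],0],[[0,0,0.8],0],[[0,0,0.8],0]]' | grep -E 'tcp_pos|force'
python3 -c "
from h import *
state()"
```

```text
tcp_pos: [0.5026, -0.2011, 0.1081]
force: [2.6, -1.1, -2.0]
t 16.3 tcp [ 0.5026 -0.2011  0.1081] eul [180.   -0.  160.3] F [ 2.61 -1.11 -1.97] T [-0.26  -0.557 -0.02 ] gap 0.275
tcp_pos: [0.5026, -0.2011, 0.1002]
force: [2.1, -1.2, -2.2]
t 17.0 tcp [ 0.5026 -0.2011  0.1002] eul [180.   -0.  160.3] F [ 2.11 -1.23 -2.19] T [-0.26  -0.585  0.01 ] gap 0.274
```

```bash
for i in 1; do python3 -m crank '[[[0,0,0.1],0],[[0,0,0.2],0],[[0,0,0.3],0],[[0,0,0.3],0]]' | grep -E 'tcp_pos|force'; done
python3 -m crank '[[[0,0,0.05],0],[[0,0,0.1],0],[[0,0,0.1],0]]' | grep -E 'tcp_pos|force'
python3 -m crank '[[[0,0,0.05],0],[[0,0,0.1],0],[[0,0,0.1],0]]' | grep -E 'tcp_pos|force'
python3 -c "
from h import *
state()
a=manip.snapshot('scene')[:,:,::-1];cv2.imwrite('pics/c6.png',cv2.resize(a[170:320,140:290],(600,600),interpolation=2))"
```

```text
tcp_pos: [0.5026, -0.2011, 0.0972]
force: [1.9, -0.7, -0.7]
tcp_pos: [0.5026, -0.2011, 0.0963]
force: [1.2, -0.5, -0.3]
tcp_pos: [0.5026, -0.2011, 0.0953]
force: [1.8, -1.3, 0.8]
t 18.0 tcp [ 0.5026 -0.2011  0.0953] eul [-180.    -0.   160.3] F [ 1.84 -1.27  0.77] T [-0.224 -0.416  0.05 ] gap 0.273
```

View pics/c6.png

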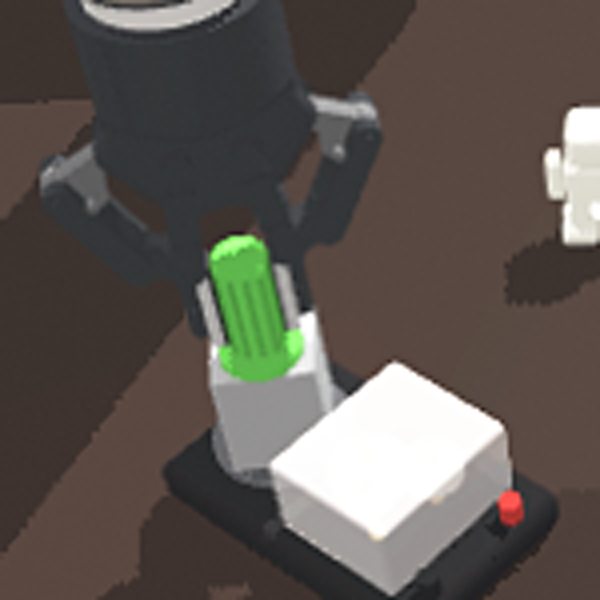

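The collar sits on or just above the block, and the vertical force is beginning to rise. A few more small steps will confirm it is seated.

```bash
python3 -m crank '[[[0,0,0.05],0],[[0,0,0.05],0]]' | grep -E 'tcp_pos|force'
python3 -m crank '[[[0,0,0.05],0],[[0,0,0.05],0]]' | grep -E 'tcp_pos|force'
python3 -c "
from h import *
state()"
```

```text
tcp_pos: [0.5026, -0.2011, 0.0952]
force: [0.0, 0.7, 4.6]
tcp_pos: [0.5026, -0.2011, 0.0952]
force: [0.7, 0.2, 7.9]
t 18.45 tcp [ 0.5026 -0.2011  0.0952] eul [-180.     0.   160.3] F [0.68 0.21 7.94] T [-0.007 -0.105  0.05 ] gap 0.271
```

Motion stopped at tcp z 0.0952 (0.0948 expected) and the force jumped to about 8 N, so it's seated. Relaxing, releasing and retreating.

```bash
python3 -m crank '[[[0,0,-0.08],0],[[0,0,-0.08],0]]' | grep -E 'tcp_pos|force'
python3 -m crank '[[[0,0,0],0],[[0,0,0],0],[[0,0,0],0],[[0,0,0],0],[[0,0,0],0],[[0,0,0],0]]' 5
python3 -m crank '[[[0,0,-2],0],[[0,0,-5],0],[[0,0,-8],0],[[0,0,-12],0],[[0,0,-15],0],[[0,0,-15],0],[[0,0,-15],0],[[0,0,-15],0]]'
python3 - <<'E'
from fit import *
state();p=manip.camera_params("wrist");im=manip.snapshot("wrist")[:,:,::-1].copy();sc=manip.snapshot("scene")[:,:,::-1]
for z,r in((.134,.012),(.078,.018)):
    cv2.polylines(im,[np.array([proj(p,X) for X in circ(np.array((.4998,-.1998,z)),np.array([0,0,1.]),r)]).round().astype(np.int32)],True,(0,0,255),1)
print(proj(p,(.4998,-.1998,.134)))
cv2.imwrite("pics/c7.png",np.hstack([cv2.resize(im[120:330,210:420],(400,400),interpolation=2),cv2.resize(sc[160:360,130:330],(400,400),interpolation=2)]))
E
```

```text
tcp_pos: [0.5026, -0.2011, 0.0952]
force: [0.8, 0.1, 2.4]
t: 19.25
tcp_pos: [0.5026, -0.2011, 0.095]
tool_rot: [0.171, 0.985, 0.0, -0.0]
force: [-0.2, -0.5, 0.6]
finger_gap: 0.588
t: 20.05
tcp_pos: [0.5017, -0.2005, 0.2438]
tool_rot: [0.171, 0.985, 0.001, -0.001]
force: [-0.2, 0.4, -0.3]
finger_gap: 0.588
t 20.05 tcp [ 0.5017 -0.2005  0.2438] eul [180.   -0.2 160.3] F [-0.19  0.39 -0.26] T [-0.004  0.026 -0.012] gap 0.588
[317.15877157 232.33853537]
```

View pics/c7.png

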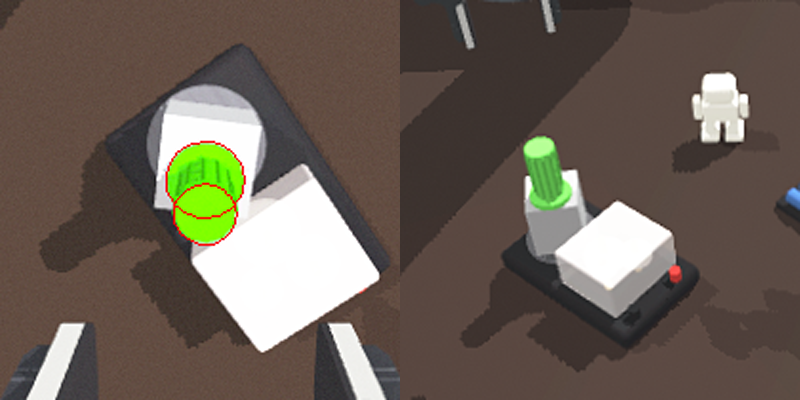

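The predicted outlines of a fully seated upright spindle (collar at z 0.078, top at z 0.134) match the picture closely. The spindle is released, the robot is clear, and the toy is standing. Signing off.

```bash
python3 -m crank '[[[0,0,0],0],[[0,0,0],0],[[0,0,0],0]]' | grep -E '^t|force'; python3 -c "
from station import manip
print(manip.sign_off())"
```

```text
t: 20.45
tcp_pos: [0.5026, -0.2011, 0.2446]
tool_rot: [0.171, 0.985, 0.0, -0.0]
force: [-1.2, -0.4, -0.4]
the job is handed in; nothing more can be done
None
```

The spindle is in the bearing block with its collar down on the block, released, and I handed the job in at 20.5 s (limit 67 s). The sign-off reports no verdict.

- **Method:** I gripped the green handle lightly and tilted it in the pads against the rim of the wooden hole. I then lifted it clear, dipped the slanted foot into the bore (found by camera) and straightened it there. I guided it down in small steps.
- **Forces:** While straightening and guiding it down, the wrist force stayed at about 4 N or less. The seating contact reached about 8 N. The limit between spindle and generator is 20 N.
- **Final checks:** The tool stopped at z = 0.0952 m, against 0.0948 m expected for fully home. In the last wrist picture, the outline of an upright, fully seated spindle matched closely. The gripper was clear, with no contact force beyond sensor noise. The toy looked untouched. The lamp was not in that last view and the battery only at its edge; the arm never went down near either.
- **Less certain:** The lean fits disagreed. Before the dip, fitting the handle alone gave 10°, and handle plus shaft gave 12.6°. In the bore mouth the handle-only fit gave 8.3–9.0°, still above the required 6°. One fit over the white block failed (26°) and I discarded it. The foot depth while slanted (about 4–6 mm) is also an estimate, good to roughly 2 mm.

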